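# Clip the wind-up music unit onto the counter rail and wind it

## Robot

A 6-joint arm with a two-finger parallel gripper is mounted at the origin on the work surface. World frame = base frame: x ahead of the robot, y to its left, z up, the work surface at z = 0. Lengths are in m, angles in rad, forces in N, time in s.
With the tool pointing down it reaches from about 0.325 to 0.875 m from the base axis. Payload 4.4 kg.
Tool frame: the origin (TCP) lies on the centre line of the jaws, within the pads' length; the fingertips stand 8 mm ahead of it and the grasp point (between the pads) lies 11 mm behind it; z points along the fingers, y is the direction in which the jaws open and shut (so a half turn about z gives the same grasp; the last joint's range is limited). The gripper opens to 85 mm and grips with 20 to 120 N. Pads are 22 mm wide; open, the fingers measure 114 mm over their backs; the gripper's body (76 mm by 85 mm) begins 54 mm behind the grasp point. The pads swing forward as they close: fully open they stand 13 mm farther back than shut.
Start: joints at [1.079, 0.207, 1.542, -0, 1.393, -0.15], TCP at [0.193, 0.542, 0.239] pointing down, gripper open.
Joint ranges: [-2.73, 2.73], [-0.86, 2.22], [0.23, 2.46], [-1.11, 4.25], [0.08, 2.63], [-2.82, 2.82]. Speed limits (rad/s): [2.79, 2.79, 3.14, 3.14, 3.14, 3.14].

## Interface

Orientations are given as a unit quaternion [x, y, z, w].
In Python, from workcell import ctrl gives the robot as it stands. Calls block until the motion is done:
- ctrl.goto(position, orientation): joint-space move of the TCP to a pose.
- ctrl.movel(position, rotation=None, feed=0.15, stop_force=None): straight line of the TCP; rotation=None keeps the orientation; feed is the mean speed in m/s. With stop_force (N) it stops when the force on the tool has changed by that much, and returns True; else False.
- ctrl.move_j(angles): joint-space move.
- ctrl.move_gripper(opening): finger opening in m; the grip force is fixed at half the most; returns when the fingers have stopped.
- ctrl.dwell(seconds).
- ctrl.inverse_kinematics(position, orientation): joint angles nearest the present ones, or None.
- ctrl.state(): the state.
- ctrl.grab_frame(name): name is "side" or "top"; returns (picture, depth): 384x512x3 uint8, red, green, blue; 384x512 float32, m along the optical axis (not along the pixel's ray), 0 where there is no reading.
- ctrl.camera_params(name): a dict with "fx", "fy", "cx", "cy" (pixels), "pose" (4x4, takes a point from camera to world coordinates). Camera axes: x right, y down, z forward; pixel columns grow to the right and rows downward; lengths in m; the calibration is good to about 2 mm. A picture is of the moment at which its call begins. camera_params takes no time and is no camera call.
A pose or a line that the arm cannot do raises ctrl.Unreachable and nothing moves.
- ctrl.job_done(): hands the job in, once; it reports no verdict.
The state is a dict: "clock": time; "q": joint angles; "dq": joint speeds; "joint_torque": joint torques, N m; "ee_pos": TCP position; "eef_rot": TCP orientation; "force": force on the tool from outside, world axes, zero at the start; "moment": the same for the moment, N m; "grip_width": finger opening in m.
Only numpy, scipy, OpenCV 4.12 (cv2) and the standard library are available. Lean on these libraries where they do the work, as an engineer would, in place of code of your own. Each camera call takes 0.05 s, during which the arm holds its last target. There are 200 camera calls.

## Task

Clip the loose wind-up music unit onto the counter's display rail, in the middle of the empty stretch between the two low trays: hook its fixed lip under the rail's edge on the robot's side while the other end is held up, then rock that end down until the sprung foot clicks under the far edge and the unit sits flat. Then wind its key clockwise, in partial turns, until it comes up against its stop, leave the unit clipped in place, and leave the carton, the jar and the mug standing where they are.

Things in the scene. Friction and masses are not known exactly. Their poses are not given: they have to be found in the camera images.
- unit: Music unit: white box 120 (x) x 56 (y) x 58 mm on 21 mm legs, steel T key on top; about 0.32 kg. Origin: centre of its footprint at the legs' bottoms (it stands on the counter at z=0). Box underside z=21 mm, top z=79. Fixed hook at its -x end, sprung foot at its +x end. Grip the long sides (56 mm) at z=60 to 70. Clipped home: underside on the rail's top, origin 29 mm above the rail's origin.
- lip (a point): Middle of the upper inner edge of the unit's fixed lip: x=-37, y=0, z=10 mm in the unit's frame. The hook is a full-width wall (x=-54 to -46.5) down from the box, with this lip (z=4 to 10) reaching inward from it: an 11 mm high slot, open towards +x, between lip and box underside.
- foot (a joint): Grey sprung foot of the unit, 30 mm wide, between two rigid legs (inner faces x=+47 mm). Metres: 0 at rest, up to 0.010 pushed outward (+x). Nose tip x=+39.5, its flat top z=13.5 mm; the sloping underside rides over the rail's edge (2 to 6 N on the foot, some 3 to 12 N down on that end), then it springs back to 0 under the rail.
- key (a joint): Winding key on top of the unit, rad: grows clockwise seen from above, starts between 0 and 0.6, stop at 2.8 (fully wound). Resists with about 0.06 to 0.09 N m and stays where it is left. The bar lies along the unit's x axis when it is at the stop.
- key_bar (a point): Centre of the key's steel bar, on the key's vertical axis: the bar is 46 mm long (this point's x axis), 10 mm thick (its y), 20 mm tall. It is 94 mm above the unit's origin, at the middle of the box; the gap between bar and box top is 5 mm.
- rail: Fixed display rail on the counter, along its y axis, turned up to 0.25 rad. Origin: centre of the stand on the counter. Aluminium rail plate 90 mm wide (x=-45 to +45), 370 long, 6 thick, top at z=50 mm; both long edges free underneath, 23 mm in to a white web, down to the base plate (8 mm thick, 130 wide). The -x edge is on the robot's side.
- bay (a point): Middle of the empty stretch of rail, on the rail's centre line at the top face, halfway between the two fixed white trays (each 60 mm along the rail, 26 mm tall, 120 mm clear between them). Axes as the rail's.
- carton: Plain sales carton 90 x 56 x 78 mm, without hook or key; leave alone. Origin: centre of underside.
- jar: Jar with black lid, 64 mm across, 90 mm tall; leave alone. Origin: centre of underside.
- mug: White mug 76 mm across, 90 mm tall; leave alone. Origin: centre of underside.
Not all that is in view belongs to the job. Leave any pink or red look-alike of the unit alone.

How it is judged:
On the way, in this order (a step that is already met when the one before it is completed fails the run):
1. the lip is under the rail's near edge while the other end is still held up (x of lip in the frame of rail between -0.0425 and -0.03 m and z of lip in the frame of rail between 0.025 and 0.0455 m and y of unit in the frame of bay between -0.03 and 0.03 m and angle between the z axis of unit and the z axis of rail, either way round above 0.12 rad), for 0.1 s.
2. the unit is rocked down flat on the rail and its foot has clicked (z of unit in the frame of rail between 0.026 and 0.032 m and x of unit in the frame of rail between -0.006 and 0.006 m and y of unit in the frame of bay between -0.025 and 0.025 m and angle between the z axis of unit and the z axis of rail, either way round below 0.05 rad and value of joint foot below 0.002 m and x of lip in the frame of rail below -0.03 m), for 0.2 s.
3. the key is wound to its stop (value of joint key above 2.5 rad), for 0.2 s.
At the end, for the whole second after the job is handed in: The unit sits flat on the rail (within 3 mm of height and 0.05 rad), lip under the edge on the robot's side, foot clicked (back within 2 mm of rest), within 25 mm of the middle of the empty stretch; the key stands within 0.3 rad of its stop; the unit is at rest (all of step 2 and value of joint key above 2.5 rad and linear speed of unit below 0.02 m/s); the robot touches nothing.
It fails at once if carton, jar or mug shifted by more than 40 mm or tipped (distance of any of carton, jar, mug from where it was at the start of the episode above 0.04 m or angle between any of carton, jar, mug's own z axis and vertical above 0.5 rad).
It also fails if it takes over 61 s, if anything falls off the work surface, if the arm or the gripper's body presses on something with over 40 N, if the wrist force passes 120 N, or if a joint passes its speed limit or range.

## Working session

There is one attempt and no reset: what is moved stays moved. The work goes in short steps, each a Python script; the robot and the scene stay as the last script left them, time stands still between calls to the robot, and variables do not carry over. Pictures are saved under pics/ and viewed, about 8 in all and at most 12, crops included, and the job is handed in when it is done.

```bash
ls; mkdir -p pics; cat > h.py <<'E'
import numpy as np, cv2
from scipy.spatial.transform import Rotation as R
from workcell import ctrl
def pts(name):
    im,d=ctrl.grab_frame(name); c=ctrl.camera_params(name)
    v,u=np.indices(d.shape); P=np.stack([(u-c['cx'])/c['fx']*d,(v-c['cy'])/c['fy']*d,d],-1)
    T=np.array(c['pose']); W=P@T[:3,:3].T+T[:3,3]; W[d==0]=np.nan
    return im,d,W
E
python3 - <<'E'
from h import *
for n in('top','side'):
    im,d,W=pts(n); cv2.imwrite(f'pics/{n}0.png',cv2.resize(im[:,:,::-1],(800,600),interpolation=cv2.INTER_LINEAR)); np.savez(f'{n}0.npz',im=im,d=d,W=W)
    c=ctrl.camera_params(n);print(n,c['fx'],c['cx'],c['cy'],np.round(c['pose'],3).tolist(),(d==0).mean())
print(ctrl.state())
E
```

```text
pics
top 394.7646254337665 252.16599603206026 190.36320738571644 [[-0.001, -0.985, 0.171, 0.306], [-1.0, 0.004, 0.015, 0.152], [-0.016, -0.171, -0.985, 1.138], [0.0, 0.0, 0.0, 1.0]] 0.0038706461588541665
side 440.8826400160541 256.54315452886095 197.37194412338914 [[-0.999, -0.028, 0.041, 0.467], [-0.049, 0.617, -0.786, 0.87], [-0.003, -0.787, -0.617, 0.654], [0.0, 0.0, 0.0, 1.0]] 0.0040130615234375
{'clock': 0.1, 'q': array([ 1.07848487e+00,  2.07352825e-01,  1.54284242e+00,  1.51593116e-05,
        1.39353993e+00, -1.50496294e-01]), 'dq': array([ 0.0010758 , -0.00231497, -0.00341658,  0.0007074 , -0.00121781,
       -0.00056002]), 'joint_torque': array([-3.44322498e-04, -3.84097195e+01, -2.92547250e+01, -1.77781353e-04,
        4.87384925e-03, -9.55727444e-06]), 'ee_pos': array([0.19241244, 0.54111715, 0.23821678]), 'eef_rot': array([ 1.70078006e-01,  9.85430020e-01, -1.01404886e-03, -3.45487771e-04]), 'force': array([-0.15152301,  0.13857299, -0.16742304]), 'moment': array([0.03133679, 0.06496332, 0.00794792]), 'grip_width': 0.0853533115560292}
```

View pics/top0.png

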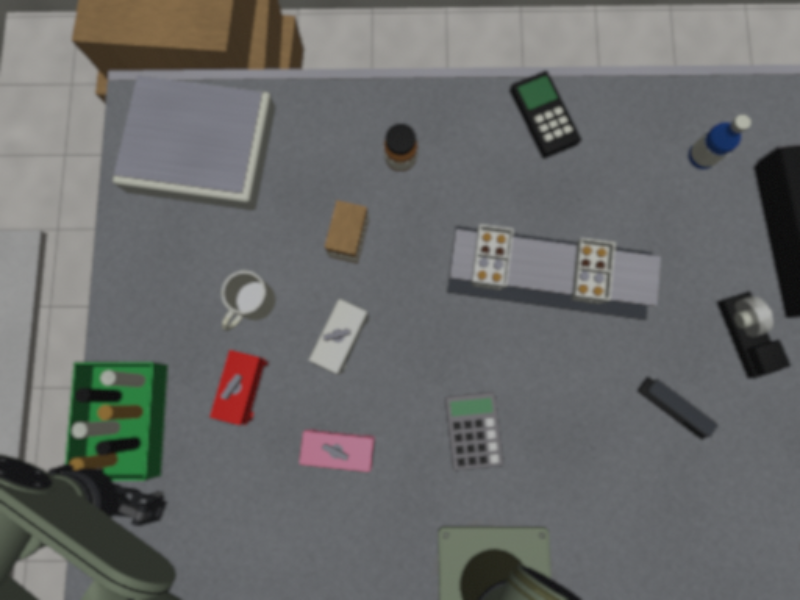

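View pics/side0.png

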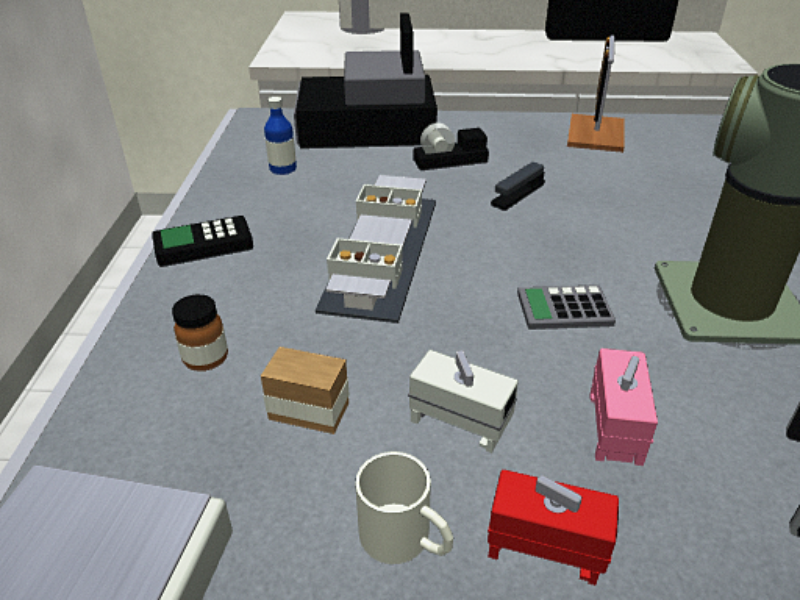

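Candidates: the white box at top (338,336) / side (463,395), pink at top (337,451), red at top (238,387), and the carton at top (347,230). The white box with the key matches the description. Next I'll check it in a crop and measure.

```bash
python3 - <<'E'
from h import *
s=np.load('side0.npz'); im=s['im']
a=cv2.resize(im[215:295,250:345,::-1],(760,640)[:2],interpolation=cv2.INTER_CUBIC); cv2.imwrite('pics/crop1.png',cv2.resize(a,(700,590)))
def rect(W,m,name):
    P=W[m][:,:2]; P=P[~np.isnan(P).any(1)]
    c,wh,ang=cv2.minAreaRect((P*1000).astype(np.float32)); print(name,len(P),np.round(c,1),np.round(wh,1),round(ang,2),'z',round(float(np.nanmedian(W[m][:,2])),4))
def comp(m,W,name,minn=60):
    m=cv2.morphologyEx(m.astype(np.uint8),cv2.MORPH_OPEN,np.ones((2,2)))
    n,l,st,ce=cv2.connectedComponentsWithStats(m)
    for i in range(1,n):
        if st[i,4]>=minn: print('px',np.round(ce[i]),end=' '); rect(W,l==i,name)
for n in('top','side'):
    f=np.load(n+'0.npz'); W=f['W']; im=f['im'].astype(int); print(n)
    x,y,z=W[...,0],W[...,1],W[...,2]
    box=(x>.2)&(x<.75)&(y>-.3)&(y<.6)
    print('counter z',np.nanmedian(z[box&(abs(z)<.015)]))
    white=(im.min(-1)>140)&(im.max(-1)-im.min(-1)<30)
    comp(box&(z>.072)&(z<.086)&(y>.2),W,'z79')
    rr=box&(x>.4)&(y<.15)&(y>-.3)
    comp(rr&(z>.043)&(z<.057),W,'rail50')
    comp(rr&(z>.066)&(z<.085),W,'trays')
    comp(rr&(z>.04)&(z<.09),W,'rail+tray')
    comp(box&(z>.088)&(z<.11)&(y>.1)&(x>.3),W,'key etc',20)
E
```

```text
top
counter z 0.0010977178748834415
px [132. 111.] z79 1062 [727.9 517.1] [161.2  69. ] 81.66 z 0.0766
px [222. 146.] z79 646 [627.2 250.9] [ 53.  111.5] 76.53 z 0.0786
px [217. 216.] z79 834 [422.2 267.7] [ 60.2 121.2] 64.41 z 0.0796
px [152. 249.] z79 865 [331.7 449.2] [ 71.  127.9] 74.93 z 0.0796
px [216. 289.] z79 908 [223.  267.9] [124.7  64.9] 84.13 z 0.0796
px [298. 164.] rail50 433 [568.2  41.6] [37.9 94.1] 82.27 z 0.0515
px [320. 156.] rail50 87 [588.3 -21.2] [31.  47.7] 82.13 z 0.0557
px [348. 171.] rail50 1307 [548.7 -99.3] [117.3  93.6] 82.33 z 0.051
px [381. 164.] rail50 62 [ 566.5 -191.1] [20.6 41.2] 79.26 z 0.0553
px [407. 179.] rail50 889 [ 525.5 -274.8] [103.6  88.4] 80.62 z 0.0509
px [316. 173.] rail50 94 [540.8  -7.7] [47.2 36. ] 55.4 z 0.0545
px [392. 172.] trays 98 [ 545.9 -221. ] [ 35.8 123.6] 80.25 z 0.0705
px [374. 182.] trays 89 [ 517.4 -163.3] [88.  44.7] 22.91 z 0.0682
px [356. 171.] rail+tray 4465 [ 557.6 -134.8] [389.8 126.1] 81.79 z 0.0525
px [217. 215.] key etc 76 [420.5 263.5] [10.9 44.9] 20.62 z 0.1021
px [149. 248.] key etc 88 [332.3 440.1] [ 7.7 48.
[... 578 characters left out ...]
 z 0.0497
px [245. 146.] rail50 664 [ 548.6 -124.1] [195.8 103.9] 82.94 z 0.0497
px [231. 182.] rail50 582 [572.   11.8] [114.1 111. ] 83.61 z 0.0494
px [250. 127.] trays 320 [ 533.7 -243.3] [196.1 102.7] 83.52 z 0.0688
px [234. 164.] trays 436 [560. -49.] [160.4 102.8] 82.06 z 0.069
px [241. 153.] rail+tray 3095 [ 547.1 -160. ] [461.2 110.3] 81.74 z 0.0545
px [298. 236.] key etc 156 [420.7 214.6] [154.9  20. ] 88.92 z 0.1015
px [244. 293.] key etc 55 [512.8 404.2] [40.   7.2] 26.01 z 0.0879
px [267. 315.] key etc 128 [467.8 413.1] [125.7  26.2] 73.85 z 0.0887
px [235. 317.] key etc 86 [523.6 448.5] [16.  57.5] 29.68 z 0.089
px [358. 316.] key etc 324 [333.7 446.1] [26.2 46.1] 83.97 z 0.0998
```

View pics/crop1.png

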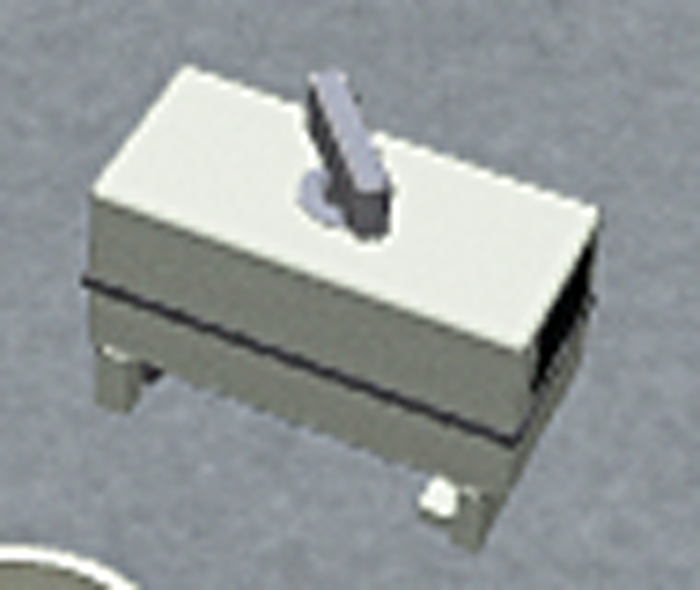

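The crop shows the white unit with its lip and full-width wall at the right end (crop (440,495)), which is the robot's side. Separate legs and the dark foot are at the left end (crop (120,380)), so unit +x has yaw of about -25.6°. The key angle also fits, at about 0.42. Next I'll refine the edges with ray casts.

```bash
cat >> h.py <<'E'
def cast(name,uv,z):
    c=ctrl.camera_params(name); T=np.array(c['pose']); uv=np.atleast_2d(uv).astype(float)
    r=np.stack([(uv[:,0]-c['cx'])/c['fx'],(uv[:,1]-c['cy'])/c['fy'],np.ones(len(uv))],1)@T[:3,:3].T
    return T[:3,3]+r*((z-T[2,3])/r[:,2])[:,None]
E
python3 - <<'E'
from h import *
for n in('top','side'):
    f=np.load(n+'0.npz'); im=f['im']; W=f['W']; g=im.astype(int).min(-1)
    # unit top face
    m=(f['W'][...,2]>.070)&(abs(W[...,0]-.42)<.09)&(abs(W[...,1]-.267)<.09)
    print(n,'gray pct',np.percentile(g[m],[5,25,50,75,95]))
    k=4; G=cv2.resize(g.astype(np.float32),None,fx=k,fy=k,interpolation=cv2.INTER_CUBIC)
    M=cv2.resize(m.astype(np.uint8),None,fx=k,fy=k,interpolation=cv2.INTER_NEAREST); M=cv2.dilate(M,np.ones((13,13)))
    hi=np.percentile(g[m],80); b=((G>0.82*hi)&(M>0)).astype(np.uint8); b=cv2.morphologyEx(b,cv2.MORPH_OPEN,np.ones((9,9)))
    ct=max(cv2.findContours(b,0,2)[0],key=cv2.contourArea)[:,0]
    P=cast(n,(cv2.convexHull(ct)[:,0]+.5)/k-.5,.079)[:,:2]*1000
    print(' unit',cv2.minAreaRect(P.astype(np.float32)))
f=np.load('top0.npz'); g=cv2.GaussianBlur(f['im'],(0,0),.8).astype(float).mean(-1)
near=[];far=[]
for u in range(334,368):
    col=g[:,u]; d=np.gradient(col)
    def sub(i): 
        a,b,c=abs(d[i-1:i+2]); return i+.5*(a-c)/(a-2*b+c)
    i=178+np.argmin(d[178:196]); near.append((u,sub(i)))
    j=140+np.argmax(abs(d[140:162])); far.append((u,sub(j)))
for nm,L in(('near',near),('far',far)):
    P=cast('top',L,.05); c=np.polyfit(P[:,1],P[:,0],1); r=P[:,0]-np.polyval(c,P[:,1]); k=abs(r)<.003; c=np.polyfit(P[k,1],P[k,0],1)
    print(nm,c,'x at y=-.098',np.polyval(c,-.098),'yaw deg',-np.degrees(np.arctan(c[0])),k.sum(),r.std())
# trays
w=(f['im'].min(-1)>150)&(f['W'][...,2]>.06)&(f['W'][...,0]>.45)&(f['W'][...,1]<.1)
n,l,st,ce=cv2.connectedComponentsWithStats(w.astype(np.uint8))
for i in range(1,n):
    if st[i,4]>40: print(st[i],ce[i],cv2.minAreaRect((cast('top',np.argwhere(l==i)[:,::-1],.076)[:,:2]*1000).astype(np.float32)))
m=(f['W'][...,2]>.09)&(abs(f['W'][...,0]-.42)<.04)&(abs(f['W'][...,1]-.267)<.04)
print('key',cv2.minAreaRect((cast('top',np.argwhere(m)[:,::-1],.104)[:,:2]*1000).astype(np.float32)))
E
```

```text
top gray pct [113. 152. 173. 174. 176.]
 unit ((423.743408203125, 266.7318115234375), (53.4692268371582, 117.54415130615234), 64.8485107421875)
side gray pct [ 86.4 174.  227.  229.  235. ]
 unit ((424.2534484863281, 269.52899169921875), (55.2378044128418, 118.03903198242188), 64.80972290039062)
near [0.14515635 0.52113194] x at y=-.098 0.5069066152277997 yaw deg -8.259160877650466 34 0.00034743080471603185
far [0.14376957 0.61211361] x at y=-.098 0.5980241905999376 yaw deg -8.181328646039468 34 0.0001706003551479792
[472  74   8   8  50] [475.28  77.34] ((813.14501953125, -467.4298400878906), (19.671329498291016, 21.598602294921875), 84.5407943725586)
[484 194  10  10  73] [488.36986301 199.23287671] ((464.88116455078125, -468.0986633300781), (23.75634765625, 24.535348892211914), 89.79977416992188)
key ((422.34576416015625, 265.0898132324219), (10.96033000946045, 45.866146087646484), 15.901463508605957)
```

```bash
cat >> h.py <<'E'
UN=np.array([.4239,.2678,0]); UY=np.radians(-25.17)
BAY=np.array([.5526,-.098,0]); RY=np.radians(-8.22)
GX,GZ=.008,.055   # TCP in unit frame
def tool(pos,yaw,a=0.):
    """unit pose (origin, yaw, +x end raised by a) -> TCP pose"""
    Ru=R.from_euler('z',yaw)*R.from_euler('y',-a)
    return np.array(pos)+Ru.apply([GX,0,GZ]),(Ru*R.from_euler('z',np.pi)*R.from_euler('x',np.pi)).as_quat()
def lip_pose(lx,lz,a,y=0.):
    """unit pose at the bay with lip at rail-frame (lx,lz)"""
    Ra=R.from_euler('y',-a); o=np.array([lx,y,lz])-Ra.apply([-.037,0,.010])
    return BAY+R.from_euler('z',RY).apply(o),RY,a
def st(m=''):
    s=ctrl.state(); print(m,'t',round(s['clock'],2),'p',np.round(s['ee_pos'],4),'F',np.round(s['force'],1),'M',np.round(s['moment'],2),'g',round(s['grip_width'],4),flush=True)
def shot(n,name,box=None,size=(800,600)):
    im,_=ctrl.grab_frame(n); np.save(f'pics/{name}.npy',im)
    if box: im=im[box[1]:box[3],box[0]:box[2]]
    cv2.imwrite(f'pics/{name}.png',cv2.resize(im[:,:,::-1],size,interpolation=cv2.INTER_CUBIC))
E
python3 - <<'E'
from h import *
p,q=tool(UN+[0,0,.10],UY); 
for b in (.30,):
    for P in (tool(UN,UY),tool(*lip_pose(-.060,.040,b)),tool(*lip_pose(-.037,.0428,b))): print(np.round(P[0],3),np.round(ctrl.inverse_kinematics(*P),2))
ctrl.goto(p,q); st('above')
ctrl.movel(tool(UN,UY)[0],feed=.1); st('down')
shot('side','grasp',(230,170,370,275))
ctrl.move_gripper(.03); st('grip')
E
```

```text
[0.431 0.264 0.055] [ 0.38  0.3   1.86  0.    0.99 -0.75]
[ 0.523 -0.094  0.096] [-0.38  0.13  2.    0.11  0.73 -1.88]
[ 0.545 -0.097  0.099] [-0.37  0.17  1.95  0.1   0.74 -1.86]
above t 1.5 p [0.4311 0.2652 0.1554] F [ 1.4 -0.3 -0.7] M [ 0.01  0.01 -0.02] g 0.086
down t 2.65 p [0.4318 0.2647 0.0557] F [ 1.  -0.3  0.3] M [ 0.04 -0.01  0.01] g 0.0854
grip t 3.08 p [0.4319 0.2647 0.0558] F [ 0.4 -0.4  4. ] M [-0.07  0.02  0.01] g 0.0552
```

View pics/grasp.png

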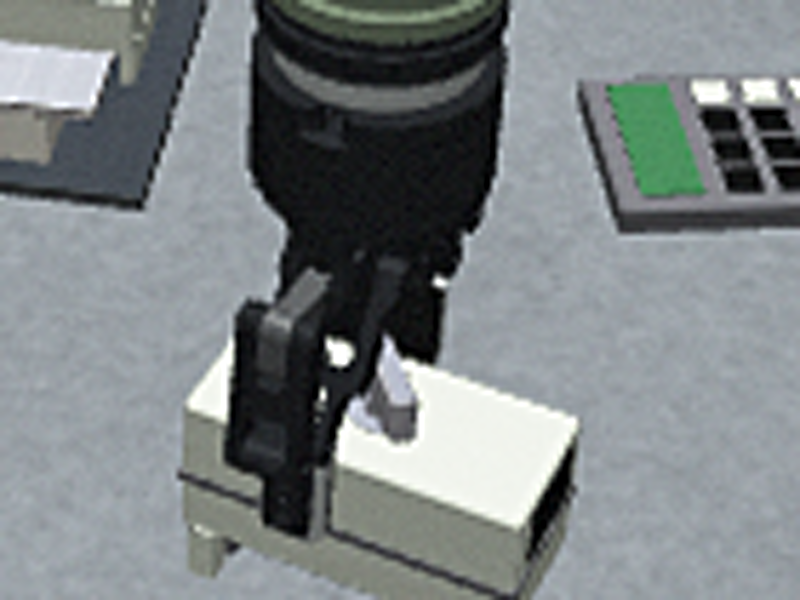

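The picture shows the pads on both long sides, around (300,490), with the key clear of the fingers at (390,390). Next: lift, carry, tilt, and stop short of the rail's edge.

```bash
python3 - <<'E'
from h import *
ctrl.movel(tool(UN+[0,0,.11],UY)[0],feed=.15); st('lift')
ctrl.goto(*tool(*lip_pose(-.062,.110,.30))); st('pre')
ctrl.movel(tool(*lip_pose(-.062,.0425,.30))[0],feed=.1); st('low')
shot('side','pre',(180,95,320,200)); shot('top','pret',(290,120,430,225))
E
```

```text
lift t 3.97 p [0.4299 0.2639 0.1635] F [-0.1  0.3 -2.9] M [-0.02 -0.02 -0.01] g 0.0552
pre t 5.34 p [ 0.5203 -0.0926  0.1658] F [-0.3  0.1 -2.8] M [0.03 0.23 0.04] g 0.0553
low t 6.17 p [ 0.5213 -0.0934  0.0994] F [-0.2 -0.1 -3.1] M [0.   0.28 0.02] g 0.0552
```

View pics/pre.png

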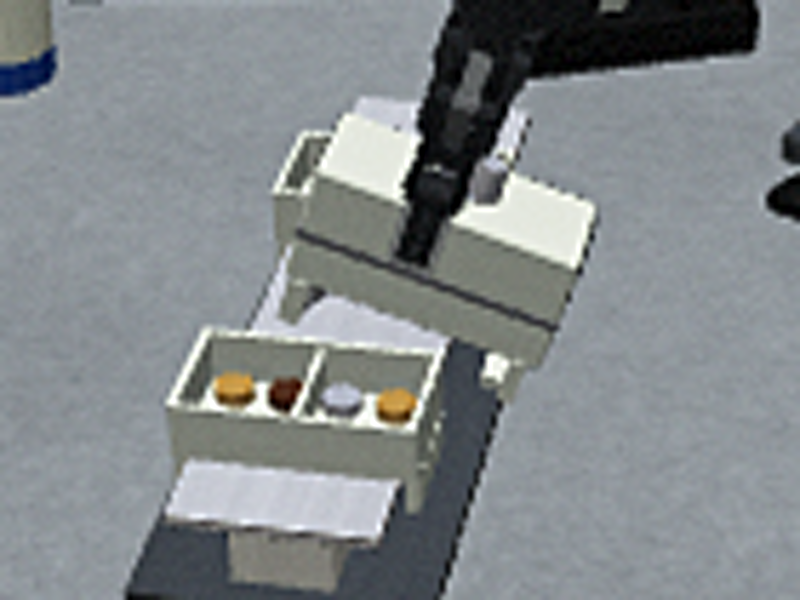

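View pics/pret.png

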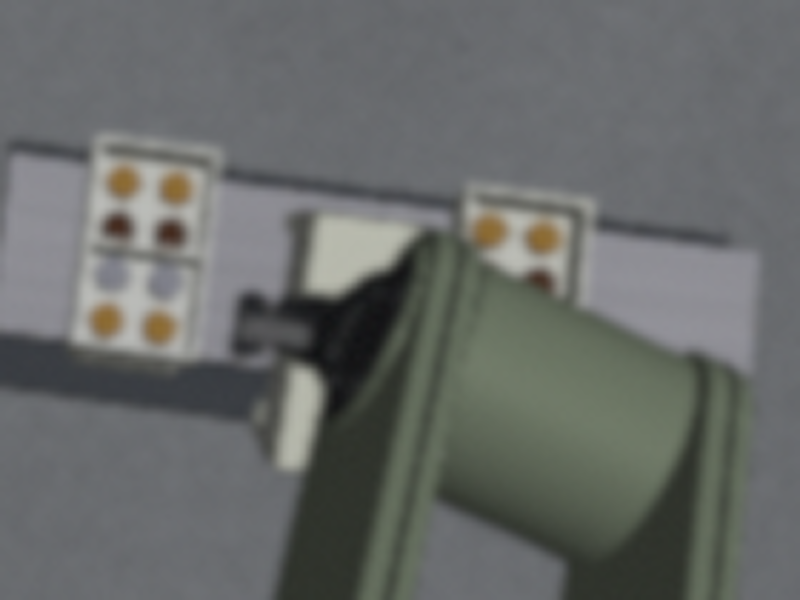

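The side view shows the unit tilted, with its lip at (495,368) short of the rail's edge and the sprung foot at (300,300) above the rail. The top view shows it midway between the trays once parallax is allowed for. Now I'll insert.

```bash
cat >> h.py <<'E'
def railxyz():
    return R.from_euler('z',-RY).apply(ctrl.state()['ee_pos']-BAY)
def lipmeas():
    s=ctrl.state(); Rt=R.from_quat(s['eef_rot']); Ru=Rt*(R.from_euler('z',np.pi)*R.from_euler('x',np.pi)).inv()
    o=s['ee_pos']+Ru.apply(np.array([-.037,0,.010])-[GX,0,GZ])
    e=(R.from_euler('z',-RY)*Ru).as_euler('zyx')
    return np.round(R.from_euler('z',-RY).apply(o-BAY)*1000,2),np.round(e,4)
E
python3 - <<'E'
from h import *
print(lipmeas())
h=ctrl.movel(tool(*lip_pose(-.0385,.0425,.30))[0],feed=.04,stop_force=8); st(h); print(lipmeas())
shot('side','ins',(180,95,320,200))
E
```

```text
(array([-60.9 ,  -0.18,  43.55]), array([ 1.000e-04, -3.022e-01, -5.000e-04]))
False t 7.01 p [ 0.5437 -0.0966  0.0985] F [ 1.  -0.6 -3.2] M [0.07 0.24 0.  ] g 0.0547
(array([-38.77,   0.1 ,  42.24]), array([ 1.000e-04, -2.992e-01,  2.000e-04]))
```

View pics/ins.png

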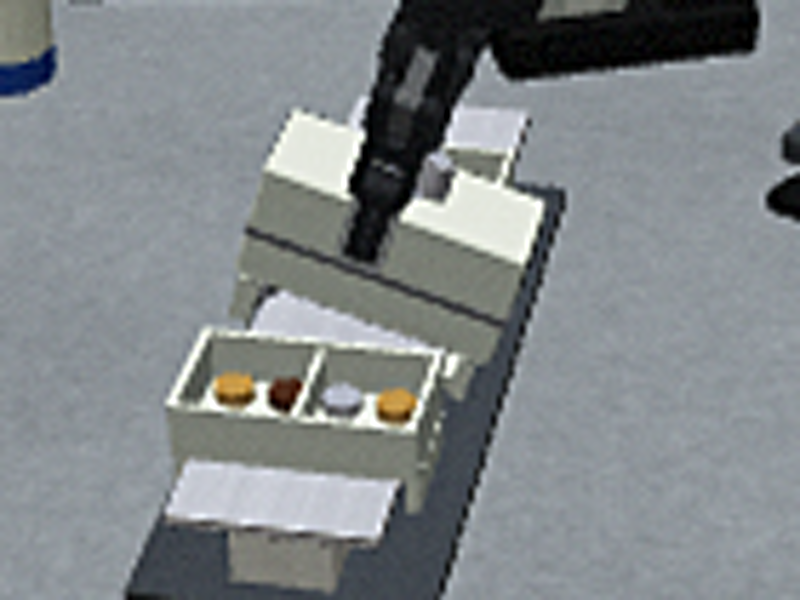

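The lip, at (455,365), is at the rail's edge and partly hidden by the tray. I'll confirm by touch: raise until it meets the rail's underside, then push inward to the wall.

```bash
python3 - <<'E'
from h import *
h=ctrl.movel(tool(*lip_pose(-.0385,.0475,.30))[0],feed=.01,stop_force=6); st(h); print('up',lipmeas())
z=lipmeas()[0][2]/1000
ctrl.movel(tool(*lip_pose(-.0385,z-.0012,.30))[0],feed=.02); st(); print('back',lipmeas())
h=ctrl.movel(tool(*lip_pose(-.0325,z-.0012,.30))[0],feed=.01,stop_force=6); st(h); print('in',lipmeas())
E
```

```text
True t 7.46 p [ 0.5418 -0.0961  0.1004] F [ 0.3 -0.3 -3.4] M [0.06 0.3  0.01] g 0.0551
up (array([-40.91,   0.4 ,  44.23]), array([ 0.0003, -0.2953,  0.0008]))
 t 7.76 p [ 0.5437 -0.0967  0.0989] F [ 0.7  0.2 -2.5] M [0.02 0.23 0.01] g 0.055
back (array([-39.13,   0.1 ,  42.88]), array([ 0.0003, -0.2924,  0.0015]))
False t 8.51 p [ 0.5494 -0.0975  0.099 ] F [-1.7 -0.1 -4.1] M [-0.    0.59 -0.  ] g 0.0554
in (array([-33.39,   0.14,  42.93]), array([ 0.0004, -0.2921,  0.0015]))
```

Contact at lip z = 44.2 mm (44.0 expected) confirms that the lip is under the plate. Next I'll rock it down in steps.

```bash
python3 - <<'E'
from h import *
ctrl.movel(tool(*lip_pose(-.0368,.0428,.29))[0],feed=.02); st('x'); print(lipmeas())
for a,lz in((.22,.0421),(.16,.0414),(.11,.0407)):
    p,q=tool(*lip_pose(-.0368,lz,a)); h=ctrl.movel(p,q,feed=.02,stop_force=25); st(h); print(lipmeas())
    if h: break
shot('side','rock',(180,95,320,200))
E
```

```text
x t 8.85 p [ 0.5463 -0.0971  0.099 ] F [ 0.5 -0.2 -3.5] M [0.02 0.28 0.01] g 0.0551
(array([-3.640e+01,  2.000e-02,  4.292e+01]), array([ 1.00e-04, -2.94e-01,  1.20e-03]))
False t 9.24 p [ 0.5504 -0.0977  0.096 ] F [-0.5  0.4 -2.1] M [ 0.01  0.26 -0.04] g 0.0548
(array([-3.624e+01, -3.000e-02,  4.220e+01]), array([ 2.000e-04, -2.211e-01,  0.000e+00]))
False t 9.61 p [ 0.5541 -0.0985  0.0938] F [ 1.3 -1.4 -0. ] M [-0.15 -0.49 -0.06] g 0.055
(array([-35.49,  -0.37,  42.06]), array([ 0.    , -0.1635, -0.0008]))
False t 9.94 p [ 0.5571 -0.0988  0.0916] F [ 2.5 -1.   3.9] M [-0.02 -0.87  0.03] g 0.0552
(array([-35.04,  -0.17,  41.72]), array([ 1.000e-04, -1.145e-01, -4.000e-04]))
```

View pics/rock.png

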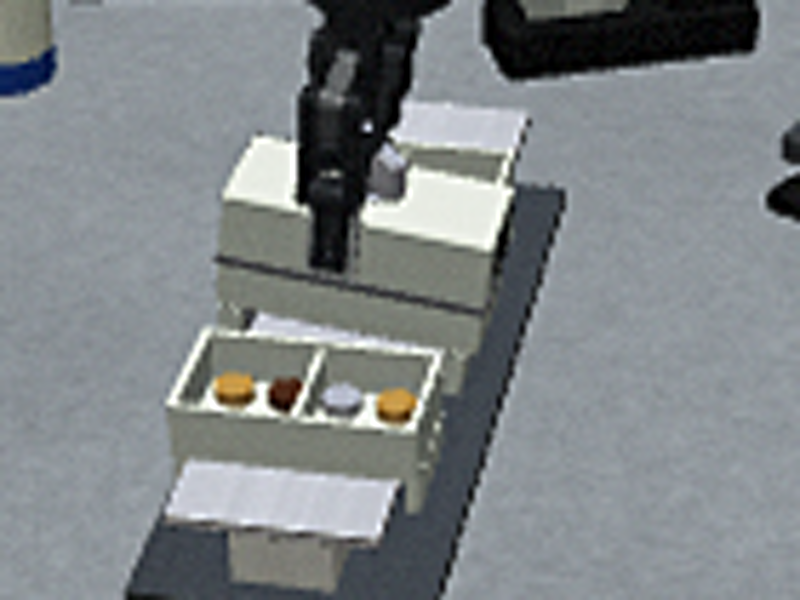

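It's nearly flat, with the lip end hidden behind the tray at (455,365) and the foot now touching the far edge (vertical force up 7 N). I'll press through the click.

```bash
python3 - <<'E'
from h import *
for a,lz in((.06,.0400),(.02,.0393),(.0,.0385),(-.015,.0378)):
    p,q=tool(*lip_pose(-.0362,lz,a)); h=ctrl.movel(p,q,feed=.015,stop_force=40); st(h); print(lipmeas())
    if h: break
shot('side','flat',(180,95,320,200))
E
```

```text
False t 10.42 p [ 0.5598 -0.0993  0.0881] F [ 5.9 -1.   1.7] M [-0.11 -0.97 -0.02] g 0.0549
(array([-34.74,  -0.28,  40.4 ]), array([-0.0002, -0.063 , -0.0005]))
False t 10.78 p [ 0.561  -0.0994  0.0857] F [ 5.  -1.2  3.8] M [-0.09 -0.51 -0.03] g 0.055
(array([-35.46,  -0.24,  39.74]), array([ 0.0001, -0.0214, -0.0004]))
False t 11.05 p [ 0.5614 -0.0995  0.0849] F [-0.1 -0.7 10. ] M [ 0.15 -0.22  0.05] g 0.0548
(array([-36.07,  -0.22,  39.85]), array([ 0.0001, -0.0002, -0.0003]))
False t 11.3 p [ 0.5617 -0.0995  0.0851] F [-5.   1.7 19.6] M [ 0.22  0.35 -0.04] g 0.055
(array([-36.52,  -0.25,  40.8 ]), array([ 0.0004,  0.0157, -0.0005]))
```

View pics/flat.png

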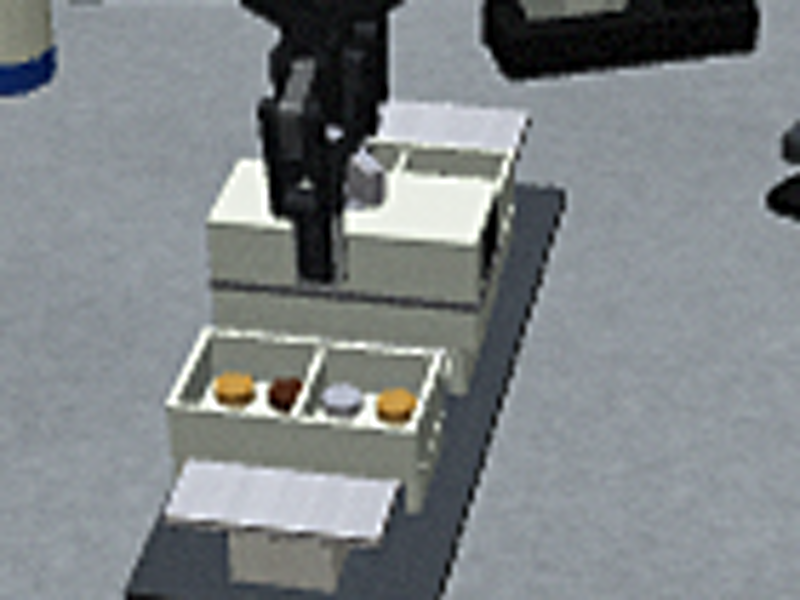

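It looks flat. I'll release it, back off upward, and measure the top face's plane and the key by depth.

```bash
cat > chk.py <<'E'
from h import *
def check(tag):
    im,d,W=pts('side'); np.savez(tag+'.npz',im=im,W=W)
    L=R.from_euler('z',-RY).apply((W-BAY).reshape(-1,3)).reshape(W.shape)
    m=(abs(L[...,0])<.056)&(abs(L[...,1])<.027)&(abs(L[...,2]-.108)<.012)&(im.min(-1)>195)
    P=L[m]; c=np.linalg.lstsq(np.c_[P[:,:2],np.ones(len(P))],P[:,2],rcond=None)[0]
    print(tag,'n',m.sum(),'tilt x,y',np.round(c[:2],4),'top z at centre',round(c[2],4),'(home .108)','extent',np.round(np.percentile(P,[1,99],axis=0)[:,:2],4).tolist())
    k=(abs(L[...,0])<.035)&(abs(L[...,1])<.035)&(L[...,2]>.118)&(L[...,2]<.142)
    if k.sum()>15:
        r=cv2.minAreaRect((L[k][:,:2]*1000).astype(np.float32)); print('key rail frame',k.sum(),np.round(r[0],1),np.round(r[1],1),round(r[2],1),'zmax',round(np.nanmax(L[k][:,2]),4))
E
python3 - <<'E'
from h import *; from chk import check
p,q=tool(*lip_pose(-.0365,.039,0.)); ctrl.movel(p,q,feed=.02); st('relax'); print(lipmeas())
ctrl.move_gripper(.072); st('open')
ctrl.movel(p+[0,0,.08],feed=.15)
ctrl.movel(p+[-.06,-.05,.13],feed=.2); st('up')
check('c1')
im=np.load('c1.npz')['im']; cv2.imwrite('pics/c1.png',cv2.resize(im[95:200,180:320,::-1],(800,600),interpolation=cv2.INTER_CUBIC))
E
```

```text
relax t 11.61 p [ 0.56   -0.0991  0.0848] F [-1.   0.2 10.6] M [0.1  0.02 0.  ] g 0.0551
(array([-37.62,  -0.  ,  39.9 ]), array([ 0.0003,  0.0014, -0.    ]))
open t 11.93 p [ 0.5592 -0.0987  0.0825] F [-0.4 -0.6  0.6] M [ 0.04 -0.02 -0.06] g 0.072
up t 13.22 p [ 0.5008 -0.1489  0.213 ] F [0.3 0.  0.1] M [0.04 0.02 0.03] g 0.0719
c1 n 394 tilt x,y [-0.0013 -0.0024] top z at centre 0.1077 (home .108) extent [[-0.0551, -0.0254], [0.0541, 0.0266]]
key rail frame 87 [-2.   4.2] [10.9 49.1] 40.4 zmax 0.1354
```

View pics/c1.png

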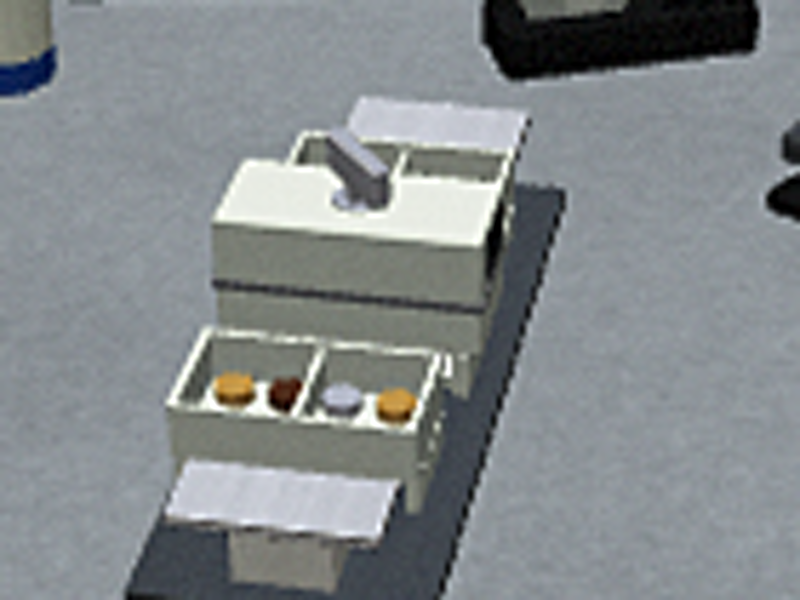

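The crop shows the unit flat on the rail, with the foot end at (215,330) and the lip end at (455,370). The depth fit gives tilt below 0.003 rad and top at 107.7 mm (108 expected), so it has clicked home. The key reads about 0.52 rad. Next I'll wind it in partial turns.

```bash
cat > wind.py <<'E'
from h import *
K=BAY+R.from_euler('z',RY).apply([-.0005,.0003,0])
def kp(b,z=.121):  # b: bar angle in the rail frame -> TCP pose, tool x along bar
    return K+[0,0,z],(R.from_euler('z',RY+b)*R.from_euler('x',np.pi)).as_quat()
def turn(b0,b1,step=.22):
    for b in np.linspace(b0,b1,int(np.ceil(abs(b1-b0)/step))+1)[1:]:
        ctrl.goto(*kp(b)); s=ctrl.state(); print('b',round(b,3),'q6',round(s['q'][5],2),'Mz',round(s['moment'][2],3),'F',np.round(s['force'],1),flush=True)
E
python3 - <<'E'
from wind import *
b=np.pi-.866
print(np.round(ctrl.inverse_kinematics(*kp(b)),2),np.round(ctrl.inverse_kinematics(*kp(0)),2))
ctrl.move_gripper(.045)
ctrl.goto(*kp(b,.20)); ctrl.movel(kp(b)[0],feed=.1,stop_force=10); st('down')
ctrl.move_gripper(.0); st('grip')
turn(b,b-.75); st()
ctrl.move_gripper(.04); st('open')
E
```

```text
[-0.33  0.3   1.69  0.    1.15 -0.89] [-0.33  0.3   1.69 -0.    1.15  1.38]
down t 15.53 p [ 0.5528 -0.0979  0.1217] F [0.2 0.3 0.1] M [-0.04 -0.03  0.  ] g 0.0453
grip t 15.94 p [ 0.5525 -0.0979  0.1218] F [-1.7 -0.7  3.4] M [-0.07  0.23  0.03] g 0.0086
b 2.088 q6 -0.71 Mz -0.083 F [-2.  -0.4  5.4]
b 1.901 q6 -0.52 Mz -0.069 F [-2.6 -0.9  5.6]
b 1.713 q6 -0.33 Mz -0.029 F [-3.7 -0.6  6.8]
b 1.526 q6 -0.14 Mz 0.017 F [-3.8 -1.1  6.9]
 t 17.14 p [ 0.5519 -0.098   0.1218] F [-3.8 -1.1  6.9] M [-0.14  0.6   0.02] g 0.0088
open t 17.55 p [ 0.552  -0.0975  0.1207] F [ 0.4 -0.   0.1] M [ 0.03 -0.02  0.03] g 0.0399
```

```bash
python3 - <<'E'
from wind import *; from chk import check
p=ctrl.state()['ee_pos']; ctrl.movel(p+[0,0,.04]); ctrl.movel(p+[-.07,-.05,.10],feed=.3); check('c2')
im=np.load('c2.npz')['im']; cv2.imwrite('pics/c2.png',cv2.resize(im[95:170,200:300,::-1],(800,600),interpolation=cv2.INTER_CUBIC)); st()
E
```

```text
c2 n 398 tilt x,y [-0.0016  0.004 ] top z at centre 0.1076 (home .108) extent [[-0.0551, -0.0236], [0.055, 0.0266]]
key rail frame 73 [-0.   3.8] [47.   9.8] 89.2 zmax 0.1349
 t 18.52 p [ 0.4814 -0.1471  0.2193] F [-0.6  0.2 -0.1] M [-0.01  0.03 -0.02] g 0.0396
```

View pics/c2.png

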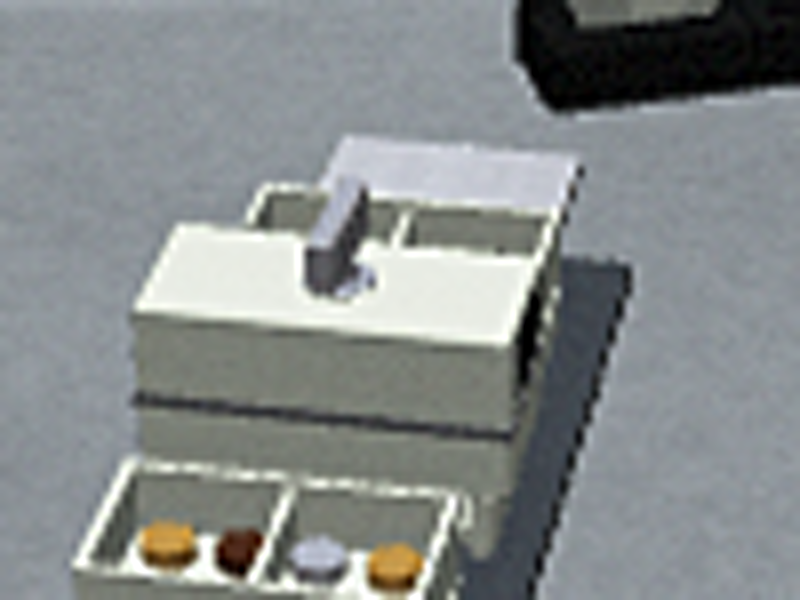

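The bar at (335,235) now points across the unit, about 89° in the rail frame (87° commanded), so it follows the jaws clockwise, and the unit hasn't moved. I'll do two more partial turns to the stop.

```bash
python3 - <<'E'
from wind import *; from chk import check
b=1.54
ctrl.goto(*kp(b,.17)); ctrl.movel(kp(b)[0],feed=.1,stop_force=10); ctrl.move_gripper(0.); st('grip')
turn(b,.75); ctrl.move_gripper(.035); ctrl.dwell(.1); ctrl.move_gripper(0.); st('regrip')
turn(.75,.0); turn(.0,-.04,.02); st('end')
ctrl.dwell(.2); ctrl.move_gripper(.04)
p=ctrl.state()['ee_pos']; ctrl.movel(p+[0,0,.05]); ctrl.movel(p+[-.09,-.05,.12],feed=.3); ctrl.dwell(.3); check('c3')
im=np.load('c3.npz')['im']; cv2.imwrite('pics/c3.png',cv2.resize(im[:,:,::-1],(800,600),interpolation=cv2.INTER_CUBIC)); st()
E
```

```text
grip t 20.02 p [ 0.5526 -0.0979  0.122 ] F [-1.3  0.   4.9] M [ 0.02  0.15 -0.  ] g 0.0086
b 1.342 q6 0.04 Mz -0.044 F [-1.9 -0.5  5.2]
b 1.145 q6 0.24 Mz -0.017 F [-1.9  0.   5.7]
b 0.948 q6 0.44 Mz 0.016 F [-2.6  0.2  5.3]
b 0.75 q6 0.64 Mz -0.022 F [-1.6  1.1  5.7]
regrip t 22.07 p [ 0.5522 -0.0977  0.1211] F [-0.6 -0.1  0.5] M [-0.01 -0.02 -0.07] g 0.0082
b 0.562 q6 0.82 Mz -0.06 F [-0.2  0.4  1.9]
b 0.375 q6 1.0 Mz -0.007 F [-0.5  1.2  1.5]
b 0.188 q6 1.19 Mz 0.011 F [-0.7  2.3  2.2]
b 0.0 q6 1.38 Mz -0.005 F [-2.4  2.1  3. ]
b -0.02 q6 1.4 Mz 0.036 F [-2.9  2.9  3.8]
b -0.04 q6 1.42 Mz -0.02 F [-2.1  3.3  3. ]
end t 23.77 p [ 0.5521 -0.0975  0.1211] F [-2.1  3.3  3. ] M [ 0.49  0.34 -0.02] g 0.0088
c3 n 363 tilt x,y [ 0.0025 -0.0019] top z at centre 0.1077 (home .108) extent [[-0.055, -0.0232], [0.0551, 0.0267]]
key rail frame 121 [2.  3.5] [12.6 46.4] 86.4 zmax 0.1351
 t 25.77 p [ 0.4624 -0.1473  0.2398] F [ 0.3  0.5 -0.1] M [ 0.06 -0.03 -0.05] g 0.0403
```

View pics/c3.png

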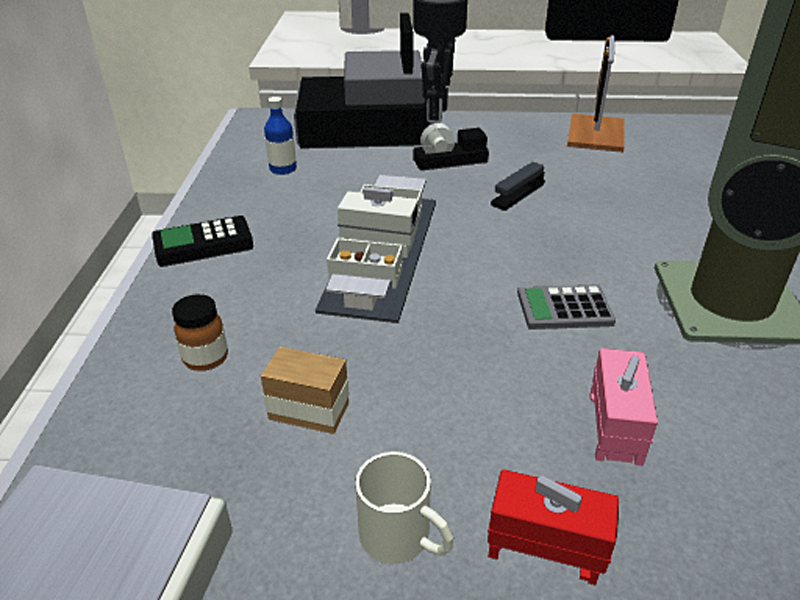

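The picture shows the unit flat between the trays at (378,210), with the key bar in line with it at (377,190). The carton, jar and mug are where they were, and the gripper is clear. I'm handing in.

```bash
python3 -c "
from h import *
ctrl.job_done(); st('done')"
```

```text
the job is handed in; nothing more can be done
the job is handed in; nothing more can be done
```

The white music unit is clipped onto the rail midway between the trays, its key is wound to about its stop, and the job is handed in. The clock read 25.8 s at the last check before that, against the 61 s limit. No verdict was reported.

- **Hooking:** I held the unit with its far end up 0.30 rad and slid the lip under the near edge. Touching the rail's underside gave lip z = 44.2 mm against 44.0 expected.
- **Clipping:** After rocking down and releasing, the top face was at 107.7 mm (108 when home) and tilted less than 0.005 rad. It was about 1 mm off the middle of the bay. I judged the click from this flatness and height; I did not see the foot itself.
- **Winding:** I turned the key clockwise in three partial turns. The bar ended about 0.06 rad from the unit's x axis, which is where the stop should be. The wrist moment was too noisy to show a clear rise at the stop, so that rests on the bar's angle alone.
- **Other objects:** The carton, jar and mug look unmoved in the last picture, and the gripper was clear of everything.

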